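Hold the carousel collar on the spindle's flat

ROBOT

A 6-joint arm with a two-finger parallel gripper is mounted at the origin on the work surface. World frame = base frame: x ahead of the robot, y to its left, z up, the work surface at z = 0. Lengths are in m, angles in degrees, forces in N, time in s.
With the tool pointing down it reaches from about 0.3 to 0.75 m from the base axis. Payload 8.5 kg.
Tool frame: the origin (TCP) lies between the finger pads; the fingertips stand ahead of it and the grasp point (between the pads) lies 8 mm behind it (env.tcp_to_tips is the z of the fingertips in the tool frame, in m); z points along the fingers, x is the direction in which the jaws open and shut, and the axes are right-handed (so a half turn about z gives the same grasp; the last joint's range is limited). The gripper opens to 85 mm and grips with 20 to 120 N. Pads are 22 mm wide; open, the fingers measure 114 mm over their backs; the gripper's body (76 mm by 85 mm) begins 54 mm behind the grasp point. The pads swing forward as they close: fully open they stand 13 mm farther back than shut.
Start: joints at [-82.867, 21.807, 74.336, -0, 83.858, -12.336], TCP at [0.183, -0.519, 0.242] pointing down, gripper open.
Joint ranges: [-178.18, 178.18], [-50.72, 133.34], [12.68, 142.11], [-81.47, 261.47], [9.98, 163.14], [-165.26, 165.26]. Speed limits (degrees/s): [136.94, 136.94, 180, 180, 180, 180].

INTERFACE

Orientations are given as a 3x3 rotation matrix whose columns are the frame's x, y, z axes.
In Python, from rig import observe, viewer, env gives the robot as it stands.
- The arm moves only by the tool jog_arm, never from a script. Its arguments are lists of equal length, an entry for each row: "dr": the turn, a rotation vector about the tool's x, y, z in rad, a list of three; "slide": the shift along the tool's x, y, z in m, a list of three; "gripper": the opening, from -1 (shut) to 1 (fully open), so that 0 is half open. In form: {"dr": [[rx, ry, rz], ...], "slide": [[dx, dy, dz], ...], "gripper": [gripper, ...]}. A call has exactly 10 rows; each row shifts and turns the commanded pose from where the row before left it, along the tool's axes as they then stand; what a row does not reach is not made up. A row lasts 1/10 s, in which the tool goes at most 50 mm and 8.59 degrees, less where a joint would pass 70% of its speed; a pose out of reach is approached as far as the arm can. A call is refused whole if a number of a shift passes 0.05 or a number of a turn 0.15, either way. A call with a gripper value outside its range is refused whole. The fingers move at their own pace and stop on an object; "force" is the grip in N (left out, the last holds). Time passes only in rows, so rows that do not move let the fingers close, or fill a call up. It gives the time, the measured TCP pose, the force and the opening at its end, in the units of the state.
- observe(): the state, without advancing time (a new reading comes with each control period).
- viewer.get_image(name): name is "scene" or "top" or "wrist"; returns a dict with "pixels" (384x512x3 uint8, blue, green, red), "camera_matrix" (3x3 intrinsics, pixels), "R" (3x3) and "t" (3): a world point X has camera coordinates R X + t. Camera axes: x right, y down, z forward; pixel columns grow to the right and rows downward; lengths in m; the calibration is good to about 2 mm. The wrist camera is an equidistant fisheye: a pixel r from the principal point sees the ray r / f radians off the axis. A picture is of the moment at which its call begins. There is no depth.
- env.close_job(): hands the job in, once; it reports no verdict.
The state is a dict: "time_s": time; "q": joint angles; "qvel": joint speeds; "joint_efforts": joint torques, N m; "position": TCP position; "tool_rot": TCP orientation; "ft_force": force on the tool from outside, world axes, zero at the start; "wrist_torque": the same for the moment, N m; "grip_width": finger opening in m.
Only numpy, scipy, OpenCV 4.12 (cv2) and the standard library are available. Lean on these libraries where they do the work, as an engineer would, in place of code of your own. Each camera call takes 0.05 s, during which the arm holds its last target.

TASK

On the small drive unit, feel for the flat on the upright spindle and turn the spindle until the flat faces the screwdriver slot in the edge of the housing, while the collar is still off it. Then slide the loose collar straight down over the spindle with its set screw on the flat side, pointing the same way as the slot, until the collar's top is flush with the spindle's end. Finish while still gripping the collar there, clear of the housing, ready for the screw to be tightened; do not knock the cup, the dishes or the jar.

Things in the scene. Friction and masses are not known exactly. Their poses are not given: they have to be found in the camera images.
- drive: fixed grey drive unit with a cream top, 130 mm (its x) by 120 mm (its y), housing top 60 mm above the bench. Origin: centre of its underside, right below the spindle's axis; z up. The screwdriver slot, 18 mm wide and 28 mm long, is cut into the top of the edge on its -x side, so the slot faces the drive's -x direction.
- spindle (a joint): turning angle of the upright spindle in the drive (rad), positive anticlockwise seen from above, no stops. At q the flat faces the drive's -x direction turned by q anticlockwise, so at 0 or any whole turn it faces the slot. It starts anywhere more than 0.7 rad away from that, turns with a light friction of about 0.06 N m and stays where it is left.
- spindle_tip (a point): centre of the steel spindle's upper end, on its axis, 130 mm above the bench. 20 mm thick, it stands 70 mm out of the housing; its upper 46 mm are cut on one side to a flat 5 mm from the axis: 15 mm from flat to round back, 20 mm across the round. Jaws closed squarely over the flat read 15 mm and turn the spindle with them. The top 4 mm taper to 15 mm thick.
- spindle_flat (a point): a point in the middle of the flat, 5 mm from the axis and 20 mm below the spindle's end; it goes round with the spindle.
- collar: loose aluminium collar lying flat on the bench, z up, 24 mm high, 52 mm across, with wrench flats 40 mm apart on its +y and -y sides (to grip from above); 0.16 kg. Origin: centre of its underside, on the bore's axis. Set screw on its -x side. Bore 22.5 mm through; in it, on the -x side, a 10 mm wide pad 6.2 mm from the axis passes the spindle only over the flat (within about 10 degrees).
- set_screw (a point): outer end of the collar's set screw head (12 mm thick), 40 mm from the bore's axis towards the collar's -x, 12 mm above its underside.
- cup: white plastic sample cup, 72 mm wide at the rim, 85 mm high, a bystander; origin: centre of its underside.
- dishes: stack of round glass dishes, 92 mm across, 48 mm high, a bystander; origin: centre of its underside.
- jar: brown glass jar with a black cap, 62 mm across, 95 mm high, a bystander; origin: centre of its underside.
Things that resemble listed ones, but are neither listed nor needed, are in the scene too. There is more than one size of the collar; the job needs the smaller. There is more than one size of the drive; the job needs the larger.

How it is judged:
By the outcome, as a careful person would: the job done as asked, in the order asked, and still so for the second after the job is handed in, while the arm keeps its last pose, push and grip.
It also fails if it takes over 72 s, if anything falls off the work surface, if the arm or the gripper's body presses on something with over 40 N, if the wrist force passes 120 N, or if a joint passes its speed limit or range.

## Working session

There is one attempt and no reset: what is moved stays moved. The work goes in short steps, Python scripts to look and compute and a tool call to move; the robot and the scene stay as the last step left them, time stands still between calls to the robot, and variables do not carry over. Pictures are saved under pics/ and viewed, and the job is handed in when it is done.

Besides the shell and the picture viewer there is one more tool, called after "Emit:" as name(argument=value, ...), one argument or row to a line, values as JSON. jog_arm: Moves the arm, as the interface text tells. Its arguments: {"type":"object","properties":{"dr":{"type":"array","items":{"type":"array","items":{"type":"number"}}},"slide":{"type":"array","items":{"type":"array","items":{"type":"number"}}},"gripper":{"type":"array","items":{"type":"number"}},"force":{"type":"number"}},"required":["dr","slide","gripper"]}

```bash
ls; mkdir -p pics; python3 - <<'E'
from rig import observe, viewer, env
import cv2
s=observe();print(s, env.tcp_to_tips)
for n in ("scene","top","wrist"):
    d=viewer.get_image(n);cv2.imwrite(f"pics/{n}0.png",d["pixels"]);print(n,d["camera_matrix"],d["R"],d["t"])
E
```

```text
pics
{'time_s': 0.0, 'q': array([-8.28672553e+01,  2.18394138e+01,  7.43850628e+01,  2.52593706e-03,
        8.38568516e+01, -1.23365082e+01]), 'qvel': array([-0.05128166, -0.00152703,  0.02357086,  0.05611399, -0.04907008,
       -0.06206848]), 'joint_efforts': array([ 1.16570784e-03, -4.48467565e+01, -2.31281215e+01, -1.84169348e-04,
        4.72344036e-03,  2.43387228e-05]), 'position': array([ 0.1832823 , -0.51827197,  0.24172472]), 'tool_rot': array([[ 3.33296385e-01, -9.42822094e-01, -1.32756601e-04],
       [-9.42821098e-01, -3.33296232e-01,  1.41390020e-03],
       [-1.37730363e-03, -3.46082102e-04, -9.99998992e-01]]), 'ft_force': array([ 0.06771827, -0.56040942,  0.64622743]), 'wrist_torque': array([-0.00129823, -0.02808978,  0.02567831]), 'grip_width': 0.08522289471883625} 0.011
scene [[384.0988818    0.         255.99724988]
 [  0.         384.0988818  194.80645481]
 [  0.           0.           1.        ]] [[ 0.59210445  0.80580966 -0.00911653]
 [ 0.56305929 -0.42177316 -0.71068392]
 [-0.57652108  0.41566597 -0.70345238]] [-0.35087809 -0.24760026  1.47977399]
top [[407.31889342   0.         261.90970773]
 [  0.         407.31889342 187.39257433]
 [  0.           0.           1.        ]] [[-0.01380154 -0.99985962  0.00950042]
 [-0.9946189   0.01275229 -0.10281355]
 [ 0.10267796 -0.01086829 -0.99465527]] [-0.00939654  0.58042525  1.23739396]
wrist [[297.31863964   0.         249.98751989]
 [  0.         297.31863964 192.79657024]
 [  0.           0.           1.        ]] [[ 0.3335332  -0.94273628 -0.00197566]
 [-0.89663252 -0.31786798  0.30823705]
 [-0.29121425 -0.10103585 -0.95130753]] [-0.54864276 -0.04054655  0.38114438]
```

View pics/scene0.png

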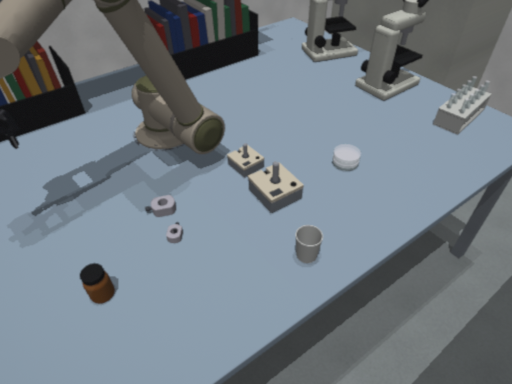

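View pics/top0.png

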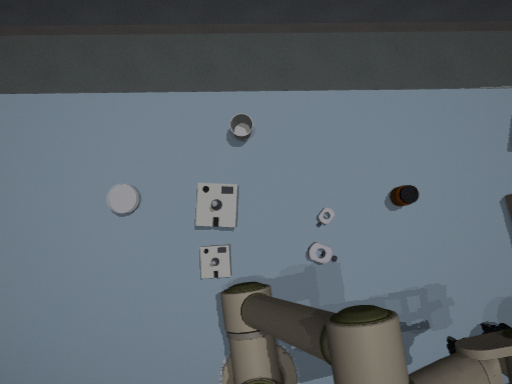

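View pics/wrist0.png

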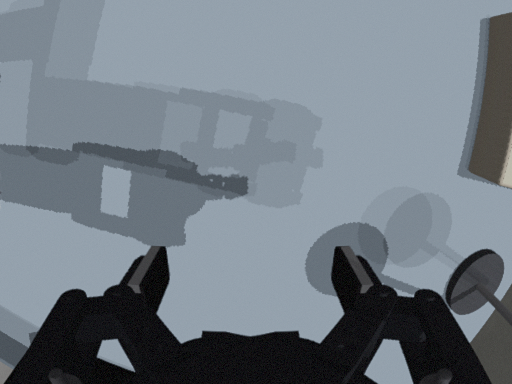

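The larger drive is at top (216,205), the smaller collar at top (326,215) with its screw near (320,224). I'll enlarge these.

```bash
python3 - <<'E'
import cv2,numpy as np
t=cv2.imread("pics/top0.png");s=cv2.imread("pics/scene0.png")
a=cv2.resize(t[172:242,186:246],None,fx=6,fy=6,interpolation=2)
b=cv2.resize(t[195:270,300:345],None,fx=6,fy=6,interpolation=2)[:420]
c=cv2.resize(s[150:220,215:315],None,fx=4,fy=4,interpolation=2)
o=np.zeros((600,800,3),np.uint8);o[:420,:360]=a;o[:420,370:640]=b
cv2.imwrite("pics/z0.png",o)
o=np.zeros((600,800,3),np.uint8);o[:280,:400]=c
c=cv2.resize(s[190:245,140:190],None,fx=7,fy=7,interpolation=2);o[:385,410:760]=c
cv2.imwrite("pics/z1.png",o)
E
```

```text
(no output)
```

View pics/z0.png

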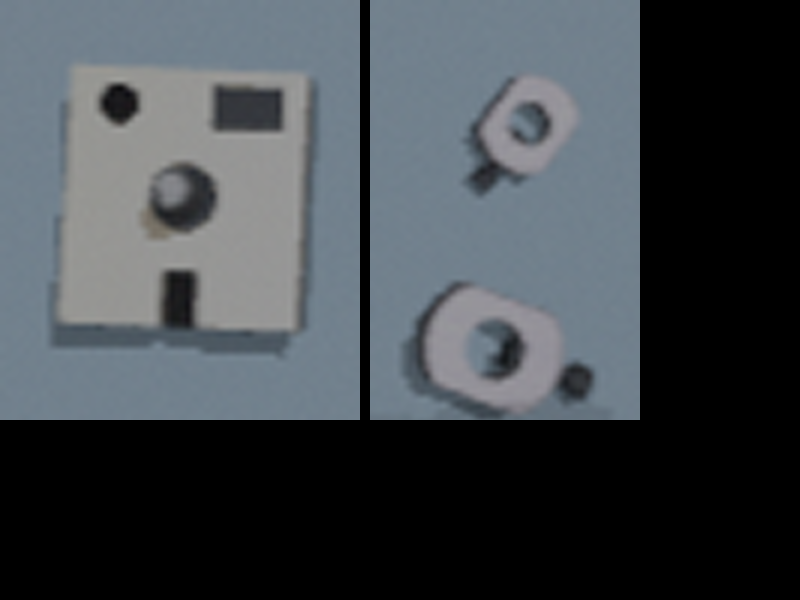

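View pics/z1.png

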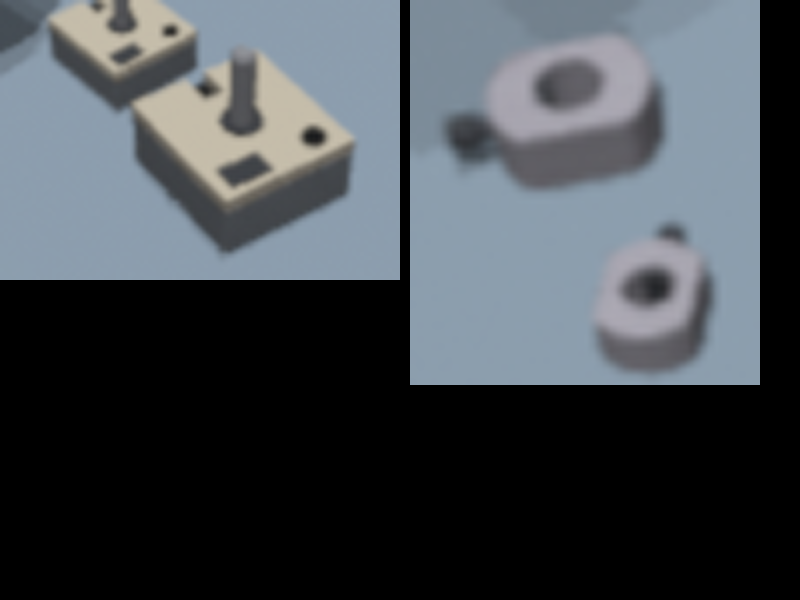

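The slot (top ≈(216,222)) faces the robot, roughly world -x. The small collar's screw is at about (321,225).

```bash
cat > h.py <<'E'
from rig import observe, viewer, env
import cv2,numpy as np
from scipy.spatial.transform import Rotation as Ro
def ray(d,u,v,fish=False):
    K=d["camera_matrix"];R=np.array(d["R"]);t=np.array(d["t"])
    x=(u-K[0,2])/K[0,0];y=(v-K[1,2])/K[1,1]
    if fish:
        r=np.hypot(x,y);c=np.array([np.sin(r)*x/max(r,1e-9),np.sin(r)*y/max(r,1e-9),np.cos(r)])
    else: c=np.array([x,y,1.])
    w=R.T@c;return -R.T@t,w/np.linalg.norm(w)
def onz(d,p,z,fish=False):
    o,w=ray(d,p[0],p[1],fish);return o+w*(z-o[2])/w[2]
def tri(rs):
    A=np.zeros((3,3));b=np.zeros(3)
    for o,w in rs:
        P=np.eye(3)-np.outer(w,w);A+=P;b+=P@o
    X=np.linalg.solve(A,b)
    return X,[np.linalg.norm((np.eye(3)-np.outer(w,w))@(X-o)) for o,w in rs]
def proj(d,X,fish=False):
    K=d["camera_matrix"];c=np.array(d["R"])@X+d["t"]
    if fish:
        r=np.hypot(c[0],c[1]);th=np.arctan2(r,c[2]);p=c[:2]/max(r,1e-9)*th
    else: p=c[:2]/c[2]
    return np.array([K[0,0]*p[0]+K[0,2],K[1,1]*p[1]+K[1,2]])
def st():
    s=observe();R=np.array(s["tool_rot"]);
    print("t",round(s["time_s"],2),"p",np.round(s["position"],4),"jawyaw",round(np.degrees(np.arctan2(R[1,0],R[0,0])),2),"tilt",np.round(R[:2,2],4),"q",np.round(s["q"],1),"F",np.round(s["ft_force"],1),"T",np.round(s["wrist_torque"],2),"w",round(s["grip_width"],4));return s
def go(X,yaw):
    """total tool-frame slide and turn from here to TCP X, jaw yaw (deg), pointing down"""
    s=st();R=np.array(s["tool_rot"]);y=np.radians(yaw)
    G=np.array([[np.cos(y),np.sin(y),0],[np.sin(y),-np.cos(y),0],[0,0,-1]])
    print("slide(now axes)",np.round(R.T@(np.array(X)-s["position"]),4),"slide(goal axes)",np.round(G.T@(np.array(X)-s["position"]),4),"rotvec",np.round(Ro.from_matrix(R.T@G).as_rotvec(),4))
def snap(n,name):
    d=viewer.get_image(n);cv2.imwrite(f"pics/{name}.png",d["pixels"]);np.savez(f"pics/{name}.npz",**{k:np.array(v) for k,v in d.items()});return d
E
python3 - <<'E'
from h import *
T=snap("top","top1");S=snap("scene","scene1")
ht=cv2.cvtColor(T["pixels"],cv2.COLOR_BGR2HSV)
def p(u,v):print((u,v),T["pixels"][v,u],ht[v,u])
for q in [(205,195),(230,215),(326,207),(320,245),(180,190)]:p(*q)
# drive top quad
m=cv2.inRange(T["pixels"],(120,120,120),(255,255,255))
b,g,r=[T["pixels"][...,i].astype(int) for i in range(3)]
m=((r>=b-6)&(r>90)).astype(np.uint8)*255
cs,_=cv2.findContours(m,cv2.RETR_EXTERNAL,cv2.CHAIN_APPROX_NONE)
for c in cs:
    a=cv2.contourArea(c)
    if a>80:
        rc=cv2.minAreaRect(c);M=cv2.moments(c);ce=(M["m10"]/M["m00"],M["m01"]/M["m00"])
        if 180<ce[0]<345 and 170<ce[1]<285:
            z=.06 if ce[0]<260 else .024
            print("area",a,"cen",np.round(ce,1),onz(T,ce,z).round(4),"rect",rc, [onz(T,q,z).round(4)[:2].tolist() for q in cv2.boxPoints(rc)])
for n,q,z in (("cup",(240,130),0),("dish",(123,199),.048),("jar",(403,196),.05)):print(n,onz(T,q,z).round(3))
E
```

```text
(205, 195) [147 150 149] [ 40   5 150]
(230, 215) [150 150 151] [  0   2 151]
(326, 207) [141 132 128] [111  24 141]
(320, 245) [153 146 148] [129  12 153]
(180, 190) [140 127 113] [104  49 140]
area 853.5 cen [215.  260.7] [0.3594 0.126  0.06  ] rect ((214.9584503173828, 261.2523193359375), (32.006202697753906, 29.620988845825195), 86.8201675415039) [[0.4032, 0.1728], [0.4068, 0.0844], [0.3127, 0.0797], [0.3093, 0.1673]]
area 309.0 cen [319.7 252.8] [ 0.3762 -0.1924  0.024 ] rect ((320.1499938964844, 253.05001831054688), (23.084625244140625, 17.076295852661133), 18.434947967529297) [[0.3624, -0.1513], [0.4116, -0.1692], [0.3883, -0.2362], [0.3393, -0.2181]]
area 149.5 cen [325.7 215.4] [ 0.4908 -0.2142  0.024 ] rect ((325.6097412109375, 215.48780822753906), (12.181553840637207, 15.617377281188965), 38.65980911254883) [[0.4838, -0.1838], [0.5213, -0.2153], [0.4972, -0.2442], [0.4599, -0.2127]]
area 1590.0 cen [216.4 204. ] [0.5284 0.1215 0.06  ] rect ((216.17263793945312, 204.52926635742188), (40.78755187988281, 42.655357360839844), 2.4895529747009277) [[0.4663, 0.1861], [0.5951, 0.1809], [0.5881, 0.0573], [0.4593, 0.0639]]
cup [0.771 0.051 0.   ]
dish [0.548 0.407 0.048]
jar [ 0.546 -0.449  0.05 ]
```

```bash
cat >> h.py <<'E'
def plan(X,yaw,n,after=False):
    """even world-straight rows from here; yaw change direct (no wrap)"""
    s=st();R=np.array(s["tool_rot"]);p=np.array(s["position"]);y0=np.degrees(np.arctan2(R[1,0],R[0,0]))
    dy=np.radians(yaw-y0)/n;d=(np.array(X)-p)/n
    print("rz/row",round(-dy,4))
    for i in range(n):
        y=np.radians(y0)+dy*(i+(1 if after else 0))
        G=np.array([[np.cos(y),np.sin(y),0],[np.sin(y),-np.cos(y),0],[0,0,-1]])
        print(np.round(G.T@d,4).tolist())
E
python3 -c "
from h import *
plan([.50,-.29,.21],-70.5+80,10)"
```

```text
t 0.25 p [ 0.1833 -0.5184  0.242 ] jawyaw -70.53 tilt [-0.      0.0007] q [-82.9  21.8  74.4   0.   83.9 -12.3] F [0.1 0.2 0.3] T [-0.05  0.01 -0.02] w 0.0853
rz/row -0.1397
[-0.011, -0.0375, 0.0032]
[-0.0057, -0.0386, 0.0032]
[-0.0002, -0.039, 0.0032]
[0.0052, -0.0387, 0.0032]
[0.0106, -0.0376, 0.0032]
[0.0157, -0.0358, 0.0032]
[0.0205, -0.0332, 0.0032]
[0.0249, -0.03, 0.0032]
[0.0289, -0.0263, 0.0032]
[0.0323, -0.022, 0.0032]
```

Emit:
jog_arm(
  dr=[
    [0,0,-0.14],
    [0,0,-0.14],
    [0,0,-0.14],
    [0,0,-0.14],
    [0,0,-0.14],
    [0,0,-0.14],
    [0,0,-0.14],
    [0,0,-0.14],
    [0,0,-0.14],
    [0,0,-0.14],
  ],
  slide=[
    [-0.011,-0.037,0.003],
    [-0.006,-0.039,0.003],
    [0,-0.039,0.003],
    [0.005,-0.039,0.003],
    [0.011,-0.038,0.003],
    [0.016,-0.036,0.003],
    [0.02,-0.033,0.003],
    [0.025,-0.03,0.003],
    [0.029,-0.026,0.003],
    [0.032,-0.022,0.003],
  ],
  gripper=[1,1,1,1,1,1,1,1,1,1],
  force=30,
)

```text
time_s: 1.25
position: [0.5011, -0.2883, 0.2121]
tool_rot: [[0.985, 0.174, -0.0], [0.174, -0.985, 0.0], [-0.0, -0.0, -1.0]]
ft_force: [-0.1, 0.1, -0.5]
grip_width: 0.0857
```

```bash
python3 -c "
from h import *
st();d=snap('wrist','w2');print(proj(d,np.array([.491,-.214,.024]),True))
plan([.60,.122,.22],87,10)"
```

```text
t 1.25 p [ 0.5011 -0.2883  0.2121] jawyaw 10.02 tilt [-0.0001  0.    ] q [-41.6  25.9  72.7  -0.   81.4 -51.7] F [-0.1  0.1 -0.5] T [-0.08 -0.01  0.04] w 0.0857
[253.00345421 104.12224742]
t 1.3 p [ 0.5044 -0.2849  0.2115] jawyaw 10.64 tilt [0.0011 0.0021] q [-41.2  26.1  72.6   0.1  81.4 -51.9] F [ 0.8  4.8 -1.6] T [ 0.16 -0.02  0.04] w 0.0854
rz/row -0.1333
[0.0169, -0.0382, -0.0009]
[0.0218, -0.0356, -0.0009]
[0.0264, -0.0324, -0.0009]
[0.0305, -0.0286, -0.0009]
[0.034, -0.0243, -0.0009]
[0.0369, -0.0196, -0.0009]
[0.0392, -0.0145, -0.0009]
[0.0408, -0.0092, -0.0009]
[0.0416, -0.0037, -0.0009]
[0.0418, 0.0019, -0.0009]
```

View pics/w2.png

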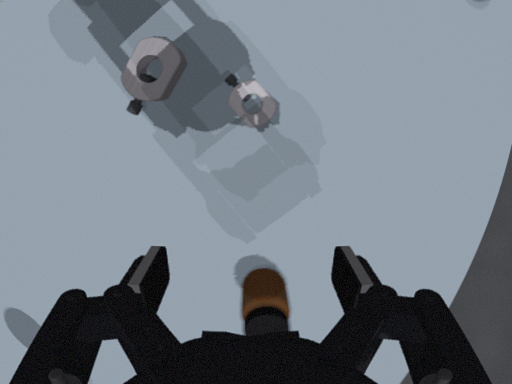

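Collar clearly visible at (253,103) with screw at (231,79), where predicted. On to the drive.

Emit:
jog_arm(
  dr=[
    [0,0,-0.13],
    [0,0,-0.13],
    [0,0,-0.13],
    [0,0,-0.13],
    [0,0,-0.13],
    [0,0,-0.14],
    [0,0,-0.14],
    [0,0,-0.13],
    [0,0,-0.14],
    [0,0,-0.13],
  ],
  slide=[
    [0.017,-0.038,0],
    [0.022,-0.036,-0.001],
    [0.026,-0.032,-0.001],
    [0.03,-0.029,-0.001],
    [0.034,-0.024,-0.001],
    [0.037,-0.02,-0.001],
    [0.039,-0.015,-0.001],
    [0.041,-0.009,-0.001],
    [0.042,-0.004,-0.001],
    [0.042,0.002,-0.001],
  ],
  gripper=[1,1,1,1,1,1,1,1,1,1],
)

```text
time_s: 2.3
position: [0.6043, 0.1175, 0.2213]
tool_rot: [[0.066, 0.998, -0.0], [0.998, -0.066, -0.0], [-0.0, -0.0, -1.0]]
ft_force: [0.2, -0.7, -0.1]
grip_width: 0.0852
```

```bash
python3 -c "
from h import *
import time
s=st();d=snap('wrist','w3');d=snap('wrist','w4');st()
p=proj(d,np.array([.527,.122,.13]),True);print(p)
x,y=int(p[0]),int(p[1]);c=d['pixels'][max(0,y-100):y+110,x-120:x+120];print(x-120,max(0,y-100))
cv2.imwrite('pics/w4z.png',cv2.resize(c,None,fx=3,fy=2.7,interpolation=2)[:600,:800])
"
```

```text
t 2.3 p [0.6043 0.1175 0.2213] jawyaw 86.2 tilt [-0.0002 -0.    ] q [  0.   29.3  65.3  -0.   85.4 -86.2] F [ 0.2 -0.7 -0.1] T [-0.   -0.01 -0.04] w 0.0852
t 2.4 p [0.6043 0.1202 0.221 ] jawyaw 86.36 tilt [0.     0.0011] q [  0.2  29.4  65.2   0.1  85.4 -86.1] F [-1.3 -0.1  0.5] T [-0.06  0.   -0.05] w 0.0856
[241.65477919 102.07599766]
121 2
```

View pics/w4.png

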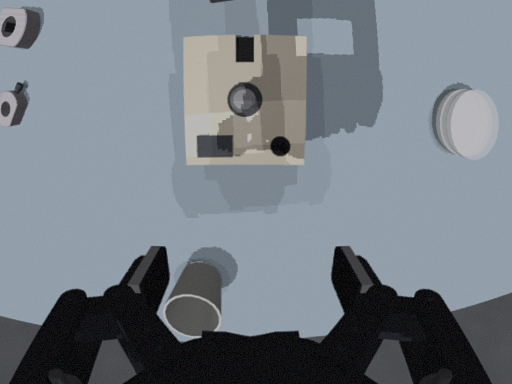

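View pics/w4z.png

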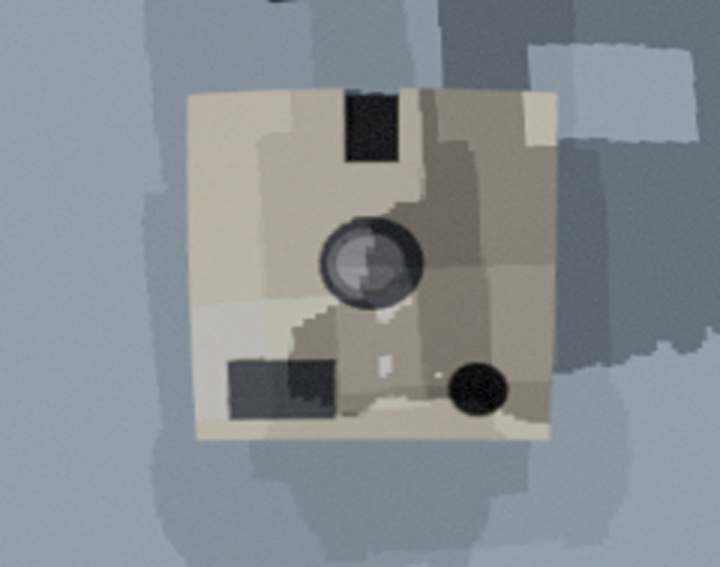

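The large drive, slot (245,50) facing robot, spindle (245,100). The flat isn't clear; lowering the camera for a closer look.

Emit:
jog_arm(
  dr=[
    [0,0,0],
    [0,0,0],
    [0,0,0],
    [0,0,0],
    [0,0,0],
    [0,0,0],
    [0,0,0],
    [0,0,0],
    [0,0,0],
    [0,0,0],
  ],
  slide=[
    [0,0,0.02],
    [0,0,0.02],
    [0,0,0.02],
    [0,0,0.02],
    [0,0,0.01],
    [0,0,0],
    [0,0,0],
    [0,0,0],
    [0,0,0],
    [0,0,0],
  ],
  gripper=[1,1,1,1,1,1,1,1,1,1],
)

```text
time_s: 3.4
position: [0.6043, 0.1158, 0.1319]
tool_rot: [[0.072, 0.997, 0.001], [0.997, -0.072, -0.0], [0.0, 0.001, -1.0]]
ft_force: [0.4, 0.7, -0.1]
grip_width: 0.0854
```

```bash
python3 -c "
from h import *
s=st();d=snap('wrist','w5');
p=proj(d,np.array([.527,.122,.13]),True);print(p)
x,y=int(p[0]),int(p[1]);y0=max(0,y-60);c=d['pixels'][y0:y+60,x-65:x+65];print(x-65,y0)
cv2.imwrite('pics/w5z.png',cv2.resize(c,None,fx=5,fy=5,interpolation=2)[:600,:800])
"
```

```text
t 3.4 p [0.6043 0.1158 0.1319] jawyaw 85.89 tilt [ 0.001 -0.   ] q [ -0.2  33.6  73.1  -0.   73.3 -86. ] F [ 0.4  0.7 -0.1] T [ 0.02  0.01 -0.02] w 0.0854
[250.22687301 104.09132672]
185 44
```

View pics/w5z.png

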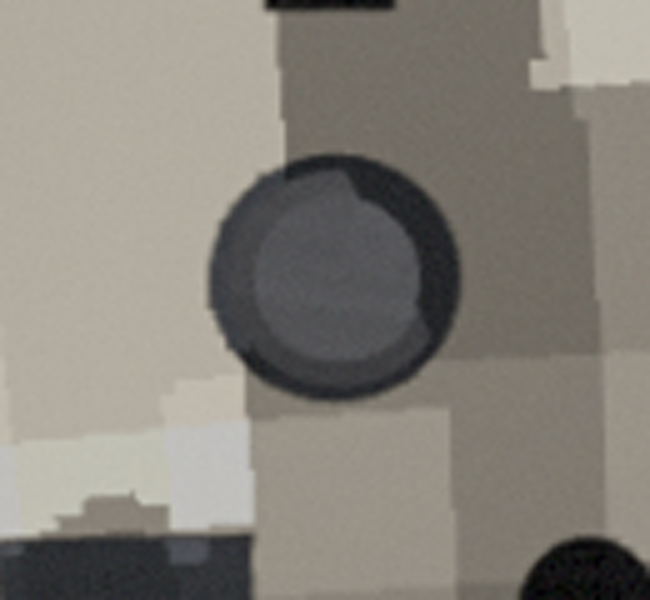

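```bash
python3 -c "
from h import *
i=cv2.imread('pics/w5.png')[60:140,215:295];
g=cv2.cvtColor(i,6).astype(float);g=np.clip((g-25)/(110-25),0,1)**.7*255
a=cv2.resize(g.astype(np.uint8),None,fx=7,fy=7,interpolation=2)
cv2.imwrite('pics/w5y.png',a)
"
```

```text
(no output)
```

View pics/w5y.png

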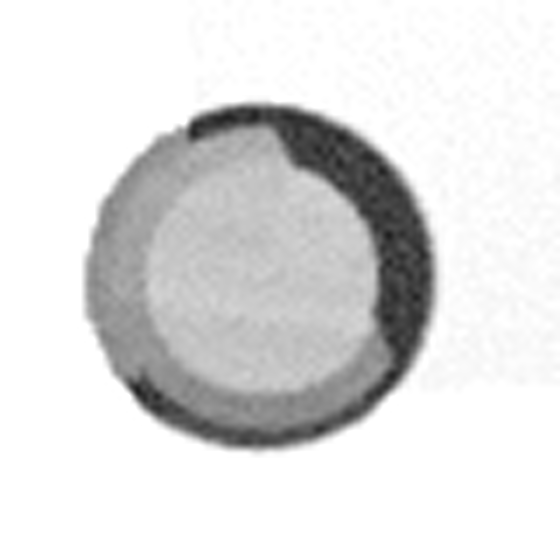

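The flat shows as the gap in the taper ring: between directions (275,125) and (395,365) around centre (263,278), a 119° span as a flat 5 mm from axis should be. It faces about 26° above image right, i.e. world ≈112°. Now pin down spindle axis and drive yaw.

```bash
cat > m.py <<'E'
from h import *
W={n:dict(np.load(f'pics/{n}.npz')) for n in ('w3','w4','w5','top1','scene1','w2')}
for n in ('w3','w4','w5'):
    d=W[n];i=d['pixels'];b,g,r=[i[...,k].astype(int) for k in range(3)]
    m=((r>b+4)&(r>70)).astype(np.uint8)*255
    m[240:]=0
    m=cv2.morphologyEx(m,cv2.MORPH_CLOSE,np.ones((5,5)))
    cs,_=cv2.findContours(m,cv2.RETR_EXTERNAL,cv2.CHAIN_APPROX_NONE)
    c=max(cs,key=cv2.contourArea)[:,0].astype(float)
    P=np.array([onz(d,q,.06,True)[:2] for q in c])
    rc=cv2.minAreaRect((P*1000).astype(np.float32));print(n,"rect mm",np.round(rc[0],1),np.round(rc[1],1),round(rc[2],2))
# spindle top disc
pts={}
for n,c0 in (('w4',(243,99)),('w5',(252.1,99.3))):
    d=W[n];g=cv2.cvtColor(d['pixels'],6)
    print(n,'disc px',c0);pts[n]=ray(d,*c0,True);print(onz(d,c0,.13,True).round(4))
T=W['top1'];S=W['scene1']
for n,d,q in (('top',T,(215.0,203.6)),('scene',S,(275.5,163.5))):
    print(n,onz(d,q,.13).round(4));pts[n]=ray(d,*q)
for k in (('w4','w5'),('w4','w5','top','scene'),('top','scene')):
    X,e=tri([pts[a] for a in k]);print(k,X.round(4),np.round(e,4))
E
python3 m.py; python3 -c "
from h import *
a=cv2.imread('pics/top1.png')[190:220,200:232];b=cv2.imread('pics/scene1.png')[150:190,255:300];c=cv2.imread('pics/w4.png')[80:120,222:265]
o=np.zeros((420,800,3),np.uint8)
for k,(x,p) in enumerate(((a,0),(b,270),(c,540))):
    z=cv2.resize(x,None,fx=6,fy=6,interpolation=2);o[:z.shape[0],p:p+z.shape[1]]=z[:, :800-p]
cv2.imwrite('pics/zz.png',np.clip(o*1.6,0,255).astype(np.uint8))"
```

```text
w3 rect mm [525.2 124.5] [120.5 130. ] 87.12
w4 rect mm [524.8 123.1] [120.2 130.1] 86.82
w5 rect mm [524.7 123.1] [120.4 130.2] 86.91
w4 disc px (243, 99)
[0.5248 0.1231 0.13  ]
w5 disc px (252.1, 99.3)
[0.5249 0.123  0.13  ]
top [0.5252 0.1183 0.13  ]
scene [0.5293 0.1194 0.13  ]
('w4', 'w5') [0.5248 0.123  0.1255] [0.0001 0.0001]
('w4', 'w5', 'top', 'scene') [0.5251 0.1219 0.1255] [0.0012 0.0012 0.0031 0.0008]
('top', 'scene') [0.5263 0.1199 0.1275] [0.0016 0.0016]
```

View pics/zz.png

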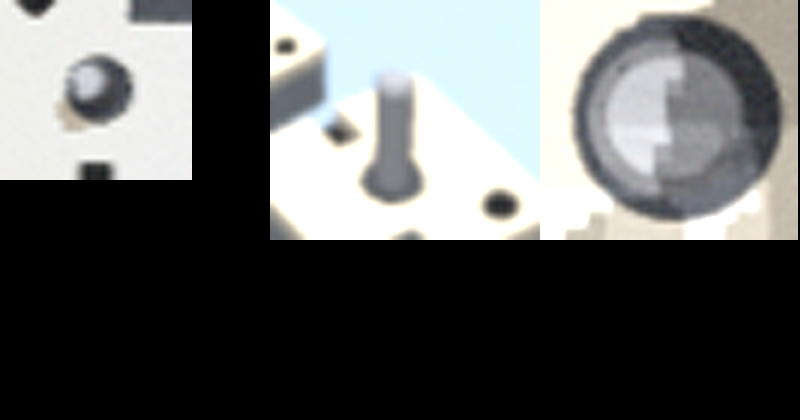

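Spindle axis (0.525, 0.123), drive yaw −3.0°, rect 130×120 mm agrees; triangulated tip height 0.126–0.128 (vs 0.130). Move over the spindle, jaws toward −68°.

```bash
python3 -c "
from h import *
plan([.525,.123,.17],86-77,10)"
```

```text
t 3.45 p [0.6042 0.1158 0.1318] jawyaw 85.89 tilt [0.0007 0.    ] q [ -0.2  33.6  73.1   0.   73.3 -86. ] F [-0.7  0.2 -1. ] T [-0.01  0.02  0.06] w 0.0855
rz/row 0.1342
[0.0002, -0.008, -0.0038]
[-0.0009, -0.0079, -0.0038]
[-0.002, -0.0077, -0.0038]
[-0.003, -0.0074, -0.0038]
[-0.0039, -0.0069, -0.0038]
[-0.0048, -0.0063, -0.0038]
[-0.0056, -0.0056, -0.0038]
[-0.0063, -0.0048, -0.0038]
[-0.0069, -0.0039, -0.0038]
[-0.0074, -0.003, -0.0038]
```

Emit:
jog_arm(
  dr=[
    [0,0,0.134],
    [0,0,0.134],
    [0,0,0.134],
    [0,0,0.134],
    [0,0,0.134],
    [0,0,0.134],
    [0,0,0.134],
    [0,0,0.134],
    [0,0,0.134],
    [0,0,0.134],
  ],
  slide=[
    [0,-0.008,-0.01],
    [-0.001,-0.008,-0.01],
    [-0.002,-0.008,-0.01],
    [-0.003,-0.007,-0.008],
    [-0.004,-0.007,0],
    [-0.005,-0.006,0],
    [-0.006,-0.006,0],
    [-0.006,-0.005,0],
    [-0.007,-0.004,0],
    [-0.007,-0.003,0],
  ],
  gripper=[1,1,1,1,1,1,1,1,1,1],
)

```text
time_s: 4.45
position: [0.5243, 0.1229, 0.1695]
tool_rot: [[0.988, 0.153, 0.0], [0.153, -0.988, -0.0], [0.0, 0.0, -1.0]]
ft_force: [-0.1, -0.2, -0.0]
grip_width: 0.0851
```

Emit:
jog_arm(
  dr=[
    [0,0,0.134],
    [0,0,0.134],
    [0,0,0.134],
    [0,0,0.134],
    [0,0,0.134],
    [0,0,0.134],
    [0,0,0.134],
    [0,0,0.134],
    [0,0,0.134],
    [0,0,0.134],
  ],
  slide=[
    [0,0,0],
    [0,0,0],
    [0,0,0],
    [0,0,0],
    [0,0,0],
    [0,0,0],
    [0,0,0],
    [0,0,0],
    [0,0,0],
    [0,0,0],
  ],
  gripper=[1,1,0.5,0.3,0.1,0.1,0.1,0.1,0.1,0.1],
)

```text
time_s: 5.45
position: [0.5247, 0.1228, 0.1696]
tool_rot: [[0.375, -0.927, 0.0], [-0.927, -0.375, -0.0], [0.0, -0.0, -1.0]]
ft_force: [0.5, -0.3, -0.2]
grip_width: 0.0469
```

```bash
python3 -c "
from h import *
go([.525,.123,.098],-68);d=snap('wrist','w6');print(proj(d,np.array([.525,.123,.13]),True))"
```

```text
t 5.45 p [0.5247 0.1228 0.1696] jawyaw -67.98 tilt [ 0.0004 -0.    ] q [ 0.6 24.4 83.  -0.  72.6 68.6] F [ 0.5 -0.3 -0.2] T [ 0.01 -0.03  0.  ] w 0.0469
slide(now axes) [-0.0001 -0.0003  0.0716] slide(goal axes) [-0.0001 -0.0003  0.0716] rotvec [-0.0004 -0.0002  0.0003]
[250.93953598 227.35669989]
```

View pics/w6.png

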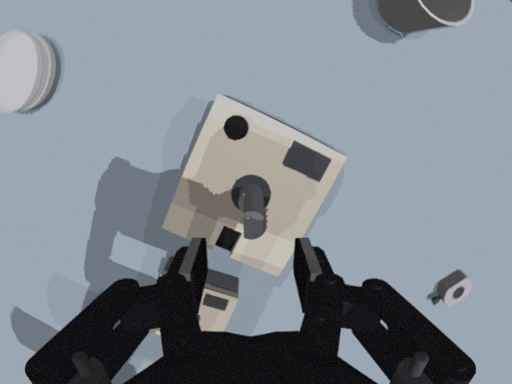

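Spindle lies between the jaws (254,215). Descend.

Emit:
jog_arm(
  dr=[
    [0,0,0],
    [0,0,0],
    [0,0,0],
    [0,0,0],
    [0,0,0],
    [0,0,0],
    [0,0,0],
    [0,0,0],
    [0,0,0],
    [0,0,0],
  ],
  slide=[
    [0,0,0.012],
    [0,0,0.012],
    [0,0,0.012],
    [0,0,0.012],
    [0,0,0.012],
    [0,0,0.012],
    [0,0,0],
    [0,0,0],
    [0,0,0],
    [0,0,0],
  ],
  gripper=[0.1,0.1,0.1,0.1,0.1,0.1,0.1,0.1,0.1,0.1],
)

```text
time_s: 6.5
position: [0.5249, 0.1228, 0.0979]
tool_rot: [[0.38, -0.925, 0.001], [-0.925, -0.38, 0.0], [0.0, -0.001, -1.0]]
ft_force: [0.6, 1.0, -0.7]
grip_width: 0.047
```

Emit:
jog_arm(
  dr=[
    [0,0,0],
    [0,0,0],
    [0,0,0],
    [0,0,0],
    [0,0,0],
    [0,0,0],
    [0,0,0],
    [0,0,0],
    [0,0,0],
    [0,0,0],
  ],
  slide=[
    [0,0,0],
    [0,0,0],
    [0,0,0],
    [0,0,0],
    [0,0,0],
    [0,0,0],
    [0,0,0],
    [0,0,0],
    [0,0,0],
    [0,0,0],
  ],
  gripper=[-0.1,-0.3,-0.4,-0.5,-0.6,-0.7,-0.8,-1,-1,-1],
  force=20,
)

```text
time_s: 7.5
position: [0.5258, 0.1204, 0.0976]
tool_rot: [[0.38, -0.925, 0.002], [-0.925, -0.38, -0.004], [0.005, -0.0, -1.0]]
ft_force: [2.9, -15.5, 0.6]
grip_width: 0.0144
```

```bash
python3 -c "
from h import *
st();d=snap('wrist','w7')"
```

```text
t 7.5 p [0.5258 0.1204 0.0976] jawyaw -67.68 tilt [ 0.0021 -0.0043] q [ 0.4 29.4 88.3 -0.3 62.2 68.2] F [  2.9 -15.5   0.6] T [-2.03 -0.33  0.05] w 0.0144
```

View pics/w7.png

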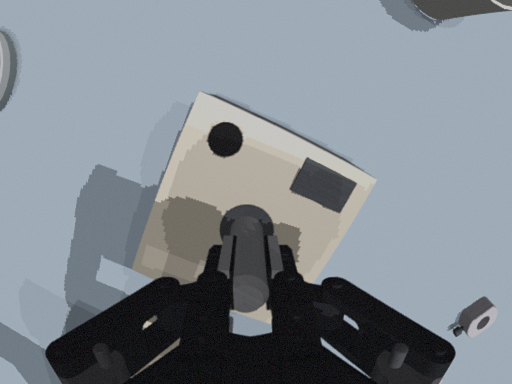

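Opening 14.4–15 mm: jaws sit square on the flat, and the TCP was pulled 2.5 mm away from the flat side, exactly as the geometry predicts (flat faces 112°). Turn +65° anticlockwise.

Emit:
jog_arm(
  dr=[
    [0,0,-0.08],
    [0,0,-0.12],
    [0,0,-0.13],
    [0,0,-0.13],
    [0,0,-0.13],
    [0,0,-0.13],
    [0,0,-0.13],
    [0,0,-0.12],
    [0,0,-0.1],
    [0,0,-0.063],
  ],
  slide=[
    [0,0,0],
    [0,0,0],
    [0,0,0],
    [0,0,0],
    [0,0,0],
    [0,0,0],
    [0,0,0],
    [0,0,0],
    [0,0,0],
    [0,0,0],
  ],
  gripper=[-1,-1,-1,-1,-1,-1,-1,-1,-1,-1],
  force=40,
)

```text
time_s: 8.55
position: [0.5275, 0.1221, 0.0977]
tool_rot: [[0.999, -0.045, 0.006], [-0.045, -0.999, -0.001], [0.007, 0.0, -1.0]]
ft_force: [11.6, -2.4, -5.1]
grip_width: 0.0139
```

```bash
python3 -c "
from h import *
st();d=snap('wrist','w8');st()"
```

```text
t 8.55 p [0.5275 0.1221 0.0977] jawyaw -2.58 tilt [ 0.0065 -0.0007] q [ 0.5 29.4 88.2 -0.  62.   3.1] F [11.6 -2.4 -5.1] T [-0.34 -1.44 -0.1 ] w 0.0139
t 8.6 p [0.5275 0.1221 0.0978] jawyaw -2.44 tilt [ 0.0066 -0.0007] q [ 0.5 29.4 88.2 -0.1 62.   3. ] F [11.9 -2.7 -5. ] T [-0.35 -1.42 -0.02] w 0.0143
```

View pics/w8.png

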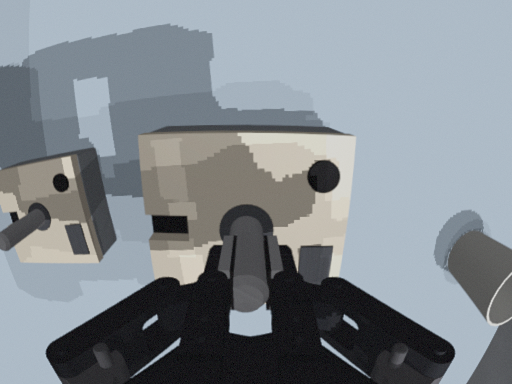

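Jaw yaw ≈ −2.5…−3°, flat now toward the slot. Trim, release, lift, step aside to look.

Emit:
jog_arm(
  dr=[
    [0,0,0.008],
    [0,0,0],
    [0,0,0],
    [0,0,0],
    [0,0,0],
    [0,0,0],
    [0,0,0],
    [0,0,0],
    [0,0,0],
    [0,0,0],
  ],
  slide=[
    [0,0,0],
    [0,0,0],
    [0,0,0],
    [0,0,0],
    [0,0,0],
    [0,0,0],
    [0,0,-0.008],
    [0,0,-0.018],
    [0,0,-0.02],
    [0,0,-0.02],
  ],
  gripper=[-1,-1,-0.4,-0.2,0,0.1,0.2,0.2,0.3,0.3],
)

```text
time_s: 9.6
position: [0.5246, 0.1228, 0.1646]
tool_rot: [[0.998, -0.056, 0.0], [-0.056, -0.998, 0.0], [0.0, -0.0, -1.0]]
ft_force: [0.4, -0.3, 0.3]
grip_width: 0.0553
```

Emit:
jog_arm(
  dr=[
    [0,0,0],
    [0,0,0],
    [0,0,0],
    [0,0,0],
    [0,0,0],
    [0,0,0],
    [0,0,0],
    [0,0,0],
    [0,0,0],
    [0,0,0],
  ],
  slide=[
    [0,0.016,0],
    [0,0.016,0],
    [0,0.016,0],
    [0,0.016,0],
    [0,0.014,0],
    [0,0,0],
    [0,0,0],
    [0,0,0],
    [0,0,0],
    [0,0,0],
  ],
  gripper=[0.3,0.3,0.3,0.3,0.3,0.3,0.3,0.3,0.3,0.3],
)

```text
time_s: 10.6
position: [0.5203, 0.0454, 0.1633]
tool_rot: [[0.998, -0.055, -0.0], [-0.055, -0.998, 0.0], [-0.0, -0.0, -1.0]]
ft_force: [-0.2, 0.5, -0.3]
grip_width: 0.0556
```

```bash
python3 -c "
from h import *
s=st();d=snap('wrist','w9');p=proj(d,np.array([.525,.123,.13]),True);print(p)
x,y=int(p[0]),int(p[1]);i=d['pixels'][y-40:y+40,x-50:x+50];print(x-50,y-40)
g=np.clip(i.astype(float)*1.8,0,255).astype(np.uint8)
cv2.imwrite('pics/w9z.png',cv2.resize(g,None,fx=7,fy=7,interpolation=2))
"
```

```text
t 10.6 p [0.5203 0.0454 0.1633] jawyaw -3.17 tilt [-0.0001  0.0001] q [-8.  23.3 86.1  0.  70.6 -4.9] F [-0.2  0.5 -0.3] T [-0.01 -0.   -0.02] w 0.0556
[251.43305823 103.08623671]
201 63
```

View pics/w9z.png

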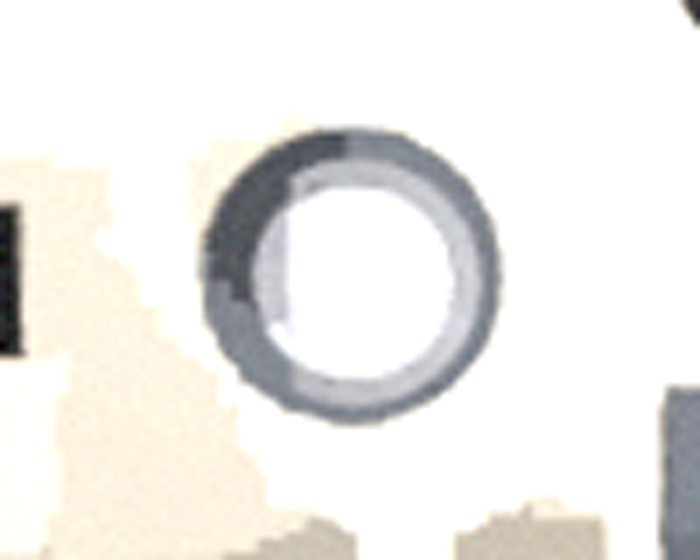

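Flat edges at (290,180) and (290,385) form a line facing the slot at left. Spindle done; now to the collar.

```bash
python3 -c "
from h import *
plan([.55,-.262,.155],50,10)"
```

```text
t 10.65 p [0.5203 0.0453 0.1633] jawyaw -3.17 tilt [-0.0001  0.    ] q [-8.  23.3 86.1  0.  70.6 -4.9] F [ 0.3 -0.1 -0.4] T [ 0.   -0.01  0.01] w 0.0553
rz/row -0.0928
[0.0047, 0.0305, 0.0008]
[0.0018, 0.0308, 0.0008]
[-0.001, 0.0309, 0.0008]
[-0.0039, 0.0306, 0.0008]
[-0.0067, 0.0301, 0.0008]
[-0.0095, 0.0294, 0.0008]
[-0.0122, 0.0284, 0.0008]
[-0.0147, 0.0271, 0.0008]
[-0.0172, 0.0256, 0.0008]
[-0.0195, 0.0239, 0.0008]
```

Emit:
jog_arm(
  dr=[
    [0,0,-0.1],
    [0,0,-0.1],
    [0,0,-0.1],
    [0,0,-0.1],
    [0,0,-0.1],
    [0,0,-0.11],
    [0,0,-0.11],
    [0,0,-0.11],
    [0,0,-0.1],
    [0,0,0],
  ],
  slide=[
    [0.005,0.034,0.001],
    [0.002,0.034,0.001],
    [-0.001,0.034,0.001],
    [-0.004,0.034,0.001],
    [-0.007,0.033,0.001],
    [-0.011,0.033,0.001],
    [-0.014,0.031,0.001],
    [-0.017,0.03,0.001],
    [-0.02,0.027,0.001],
    [0,0,0],
  ],
  gripper=[1,1,1,1,1,1,1,1,1,1],
)

```text
time_s: 11.65
position: [0.558, -0.2635, 0.1536]
tool_rot: [[0.643, 0.766, 0.0], [0.766, -0.643, -0.001], [-0.001, 0.001, -1.0]]
ft_force: [-0.4, 0.9, -0.9]
grip_width: 0.0856
```

```bash
python3 -c "
from h import *
s=st();d=snap('wrist','w10')
p=proj(d,np.array([.491,-.214,.024]),True);print(p)
"
```

```text
t 11.65 p [ 0.558  -0.2635  0.1536] jawyaw 50.01 tilt [ 0.0001 -0.0008] q [-36.2  32.6  71.1  -0.   76.4 -86.2] F [-0.4  0.9 -0.9] T [ 0.04 -0.   -0.  ] w 0.0856
[243.81638419  95.57734443]
```

View pics/w10.png

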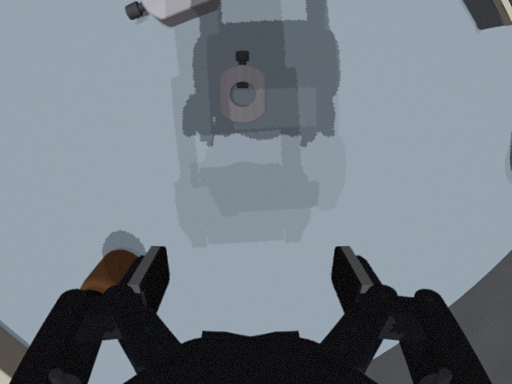

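Collar at (243,94), screw head at (242,57), wrench flats left/right, nearly in line with the jaws. Measuring.

```bash
cat > c.py <<'E'
from h import *
import sys
R={}
for n,c0 in (('w2',(253,104)),('w10',(243,94))):
    d=dict(np.load(f'pics/{n}.npz'));i=d['pixels'];b,g,r=[i[...,k].astype(int) for k in range(3)]
    m=((r-g>=-3)&(r>60)).astype(np.uint8)*255
    m=cv2.morphologyEx(m,cv2.MORPH_OPEN,np.ones((3,3)))
    w=np.zeros_like(m);cv2.circle(w,(int(c0[0]),int(c0[1])),40,255,-1);m&=w
    cs,_=cv2.findContours(m,cv2.RETR_EXTERNAL,cv2.CHAIN_APPROX_NONE)
    c=max(cs,key=cv2.contourArea);
    P=np.array([onz(d,q,.024,True)[:2] for q in c[:,0].astype(float)])*1000
    rc=cv2.minAreaRect(P.astype(np.float32));print(n,'outer',np.round(rc[0],1),np.round(rc[1],1),round(rc[2],2))
    # dark screw head
    dk=((i.max(2)<50).astype(np.uint8)*255)&w
    n2,l,stt,ce=cv2.connectedComponentsWithStats(dk)
    for k in range(1,n2):
        if stt[k,4]>20: print('  dark',stt[k,4],ce[k].round(1),onz(d,ce[k],.012,True).round(4))
    p=cv2.minEnclosingCircle(c)[0];mo=cv2.moments(c);ce=(mo['m10']/mo['m00'],mo['m01']/mo['m00']);print('  cen px',np.round(ce,1));R[n]=ray(d,*ce,True)
    cv2.imwrite(f'pics/{n}m.png',cv2.resize(m[:160,150:330],None,fx=3,fy=3))
X,e=tri(list(R.values()));print('tri top centre',X.round(4),np.round(e,4))
E
python3 c.py
```

```text
w2 outer [ 489.3 -213.6] [40.5 51.9] 52.04
  dark 81 [231.1  80.1] [ 0.4629 -0.1917  0.012 ]
  cen px [251.7 103.2]
w10 outer [ 488.5 -214. ] [39.9 50.5] 50.3
  dark 105 [241.9  58.8] [ 0.4635 -0.1935  0.012 ]
  dark 61 [242.1  84.6] [ 0.482  -0.2088  0.012 ]
  cen px [242.3  93.7]
tri top centre [ 0.4894 -0.2135  0.0388] [0.0004 0.0004]
```

```bash
python3 -c "
from h import *
a=cv2.imread('pics/w10.png')[40:140,190:300];b=cv2.imread('pics/w10m.png')
o=np.zeros((560,800,3),np.uint8);z=cv2.resize(np.clip(a*1.5,0,255).astype(np.uint8),None,fx=5,fy=5,interpolation=2);o[:500,:550]=z
z=cv2.resize(b,None,fx=.45,fy=.45);o[:z.shape[0],555:555+z.shape[1]]=z
cv2.imwrite('pics/cc.png',o)"
```

```text
(no output)
```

View pics/cc.png

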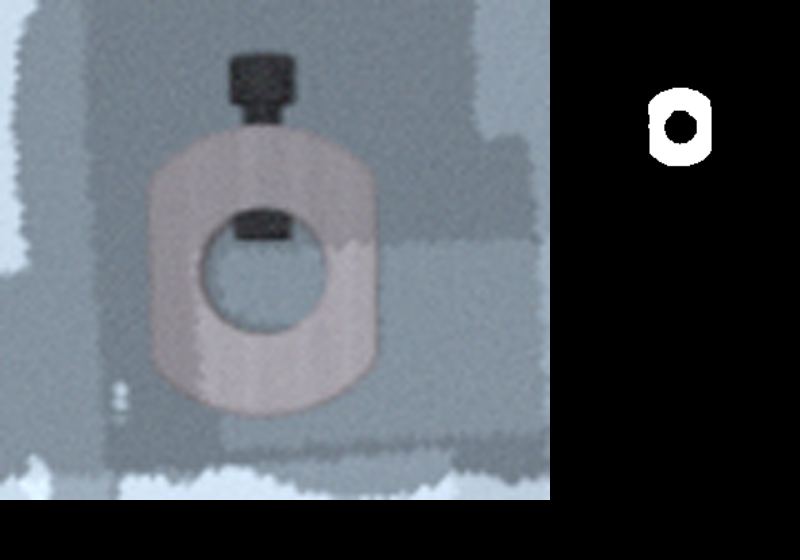

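Collar centre (0.489,−0.214), jaw yaw 50.3°, sizes 40×51 mm fit at z=24 mm (triangulated height is poor, the two camera positions are nearly the same ray; I'll check from a lower view). Move above it.

```bash
python3 -c "
from h import *
go([.4888,-.2138,.08],50.3)"
```

```text
t 11.7 p [ 0.5578 -0.2614  0.1537] jawyaw 49.93 tilt [-0.0004  0.0003] q [-36.1  32.5  71.2   0.   76.4 -86. ] F [-0.   1.1 -0.1] T [-0.01 -0.07 -0.01] w 0.0852
slide(now axes) [-0.008  -0.0834  0.0738] slide(goal axes) [-0.0075 -0.0835  0.0737] rotvec [-0.0005  0.     -0.0065]
```

Emit:
jog_arm(
  dr=[
    [0,0,-0.006],
    [0,0,0],
    [0,0,0],
    [0,0,0],
    [0,0,0],
    [0,0,0],
    [0,0,0],
    [0,0,0],
    [0,0,0],
    [0,0,0],
  ],
  slide=[
    [-0.002,-0.016,0.015],
    [-0.002,-0.017,0.015],
    [-0.002,-0.017,0.015],
    [-0.001,-0.017,0.015],
    [-0.001,-0.017,0.014],
    [0,0,0],
    [0,0,0],
    [0,0,0],
    [0,0,0],
    [0,0,0],
  ],
  gripper=[1,0.8,0.6,0.4,0.4,0.4,0.4,0.4,0.4,0.4],
)

```text
time_s: 12.7
position: [0.4886, -0.2129, 0.0807]
tool_rot: [[0.637, 0.771, 0.001], [0.771, -0.637, -0.001], [0.0, 0.001, -1.0]]
ft_force: [-0.2, -0.1, 0.1]
grip_width: 0.0597
```

```bash
python3 -c "
from h import *
go([.4888,-.2138,.012],50.3);d=snap('wrist','w11');s=st()
p=proj(d,np.array([.4888,-.2138,.024]),True);print(p)
"
```

```text
t 12.7 p [ 0.4886 -0.2129  0.0807] jawyaw 50.41 tilt [ 0.0008 -0.0005] q [-36.3  30.2  90.4   0.   59.4 -86.7] F [-0.2 -0.1  0.1] T [ 0.01 -0.04  0.01] w 0.0597
slide(now axes) [-0.0006  0.0007  0.0687] slide(goal axes) [-0.0006  0.0007  0.0687] rotvec [ 0.0009 -0.0001  0.0019]
t 12.75 p [ 0.4885 -0.2128  0.0806] jawyaw 50.41 tilt [ 0.0006 -0.0003] q [-36.3  30.2  90.4   0.   59.3 -86.7] F [ 0.5  0.1 -0.1] T [ 0.03  0.01 -0.03] w 0.0593
[248.69119609 219.30592401]
```

View pics/w11.png

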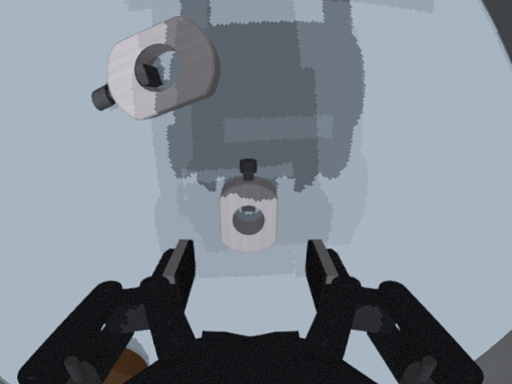

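Predicted (248.7,219.3) vs seen bore (248,219): from this well-separated view the 24 mm height and position are confirmed. Descend and grip.

Emit:
jog_arm(
  dr=[
    [0,0,0],
    [0,0,0],
    [0,0,0],
    [0,0,0],
    [0,0,0],
    [0,0,0],
    [0,0,0],
    [0,0,0],
    [0,0,0],
    [0,0,0],
  ],
  slide=[
    [0,0.001,0.012],
    [0,0,0.012],
    [0,0,0.012],
    [0,0,0.012],
    [0,0,0.012],
    [0,0,0.005],
    [0,0,0.003],
    [0,0,0],
    [0,0,0],
    [0,0,0],
  ],
  gripper=[0.4,0.4,0.4,0.4,0.4,0.4,0.4,0.4,0.4,0.4],
)

```text
time_s: 13.75
position: [0.4892, -0.2133, 0.0128]
tool_rot: [[0.637, 0.771, 0.001], [0.771, -0.637, -0.001], [0.0, 0.001, -1.0]]
ft_force: [0.5, 0.2, -0.0]
grip_width: 0.06
```

Emit:
jog_arm(
  dr=[
    [0,0,0],
    [0,0,0],
    [0,0,0],
    [0,0,0],
    [0,0,0],
    [0,0,0],
    [0,0,0],
    [0,0,0],
    [0,0,0],
    [0,0,0],
  ],
  slide=[
    [0,0,0],
    [0,0,0],
    [0,0,0],
    [0,0,0],
    [0,0,0],
    [0,0,0],
    [0,0,0],
    [0,0,0],
    [0,0,0],
    [0,0,0],
  ],
  gripper=[0.2,0.1,0,-0.1,-0.2,-0.4,-0.4,-0.4,-0.4,-0.4],
  force=60,
)

```text
time_s: 14.75
position: [0.489, -0.2133, 0.0127]
tool_rot: [[0.637, 0.771, 0.0], [0.771, -0.637, -0.0], [-0.0, 0.0, -1.0]]
ft_force: [-1.9, -0.7, 5.4]
grip_width: 0.0389
```

```bash
python3 -c "
from h import *
d=snap('wrist','w12');s=st()
"
```

```text
t 14.8 p [ 0.489  -0.2133  0.0127] jawyaw 50.42 tilt [ 0.0004 -0.0004] q [-36.3  36.2  93.7  -0.   50.  -86.7] F [-1.   0.6  5.5] T [0.11 0.2  0.  ] w 0.0389
```

View pics/w12.png

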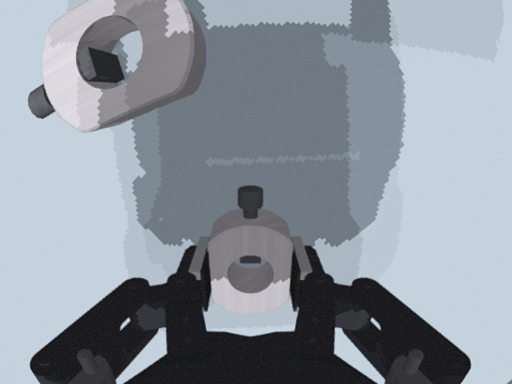

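Gripped, opening 38.9 mm (flats 40, sensor reads ~0.8 low). Lift, and measure the bore's place in the hand.

Emit:
jog_arm(
  dr=[
    [0,0,0],
    [0,0,0],
    [0,0,0],
    [0,0,0],
    [0,0,0],
    [0,0,0],
    [0,0,0],
    [0,0,0],
    [0,0,0],
    [0,0,0],
  ],
  slide=[
    [0,0,-0.01],
    [0,0,-0.02],
    [0,0,-0.02],
    [0,0,-0.02],
    [0,0,-0.02],
    [0,0,-0.02],
    [0,0,-0.02],
    [0,0,-0.02],
    [0,0,-0.02],
    [0,0,0],
  ],
  gripper=[-0.4,-0.4,-0.4,-0.4,-0.4,-0.4,-0.4,-0.4,-0.4,-0.4],
)

```text
time_s: 15.8
position: [0.4896, -0.2136, 0.1848]
tool_rot: [[0.637, 0.771, 0.004], [0.771, -0.637, -0.003], [0.0, 0.005, -1.0]]
ft_force: [1.1, 0.1, -2.3]
grip_width: 0.0389
```

```bash
python3 -c "
from h import *
s=st();d=snap('wrist','w13')
i=d['pixels'][170:330,180:320];g=np.clip(i.astype(float)*1.5,0,255).astype(np.uint8)
cv2.imwrite('pics/w13z.png',cv2.resize(g,None,fx=3.7,fy=3.7,interpolation=2))
a=dict(np.load('pics/w12.npz'));
i=a['pixels'][170:330,180:320];g=np.clip(i.astype(float)*1.2,0,255).astype(np.uint8)
cv2.imwrite('pics/w12z.png',cv2.resize(g,None,fx=3.7,fy=3.7,interpolation=2))
plan([.525,.123,.185],86.95,10)
"
```

```text
t 15.8 p [ 0.4896 -0.2136  0.1848] jawyaw 50.43 tilt [ 0.0039 -0.0028] q [-36.3  23.   82.6   0.   74.2 -86.7] F [ 1.1  0.1 -2.3] T [-0.02  0.04  0.01] w 0.0389
t 15.85 p [ 0.4891 -0.2133  0.183 ] jawyaw 50.42 tilt [ 0.0016 -0.0011] q [-36.3  23.1  82.7   0.   74.1 -86.7] F [-0.1  0.3 -2.7] T [-0.03 -0.03  0.  ] w 0.0386
rz/row -0.0638
[0.0282, -0.0187, -0.0002]
[0.0293, -0.0168, -0.0002]
[0.0304, -0.0149, -0.0002]
[0.0312, -0.013, -0.0002]
[0.032, -0.0109, -0.0002]
[0.0326, -0.0089, -0.0002]
[0.0331, -0.0068, -0.0002]
[0.0335, -0.0047, -0.0002]
[0.0337, -0.0025, -0.0002]
[0.0338, -0.0004, -0.0002]
```

View pics/w13z.png

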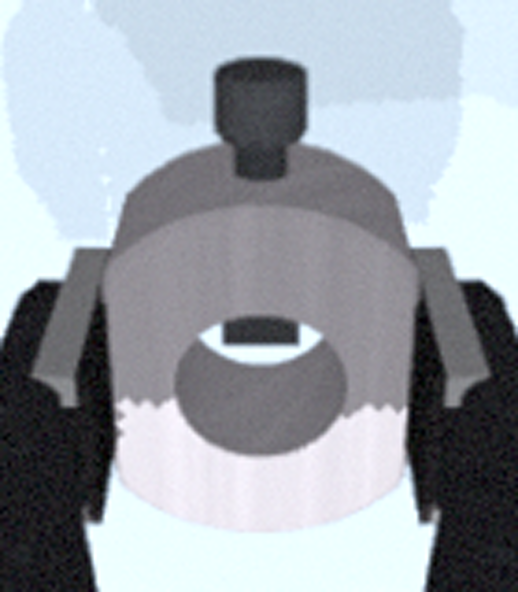

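View pics/w12z.png

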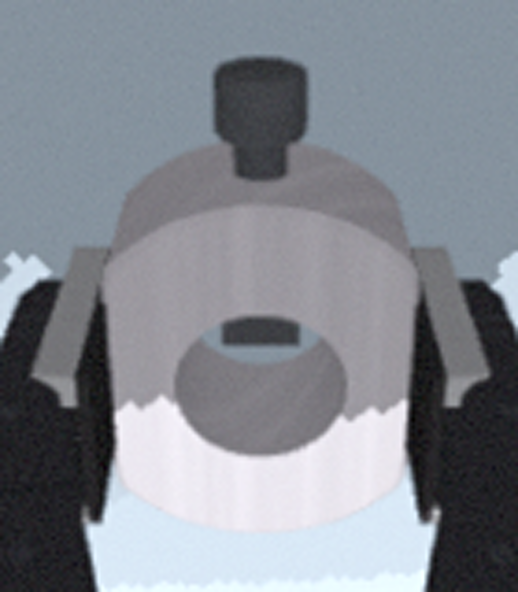

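```bash
python3 -c "
from h import *
d=dict(np.load('pics/w12.npz'));f=lambda u,v:((u+.5)/3.7-.5+180,(v+.5)/3.7-.5+170)
Q=[onz(d,f(*p),.024,True) for p in ((175,385),(347,385),(262,455),(262,316))]
print(np.round(Q,4),np.linalg.norm(Q[0]-Q[1]),np.linalg.norm(Q[2]-Q[3]))
c=np.array([(Q[0][:2]+Q[1][:2])/2,(Q[2][:2]+Q[3][:2])/2]);print(c.round(4))
y=np.radians(50.42);x=np.array([np.cos(y),np.sin(y)]);yy=np.array([np.sin(y),-np.cos(y)])
for k in list(c)+[np.array([.4888,-.2138])]: print('tool xy',(x@(k-[.489,-.2133])).round(4),(yy@(k-[.489,-.2133])).round(4))
"
```

```text
[[ 0.4824 -0.222   0.024 ]
 [ 0.4968 -0.2047  0.024 ]
 [ 0.4985 -0.2206  0.024 ]
 [ 0.4815 -0.2065  0.024 ]] 0.022462543709794554 0.022096150313670435
[[ 0.4896 -0.2134]
 [ 0.49   -0.2135]]
tool xy 0.0003 0.0005
tool xy 0.0005 0.0009
tool xy -0.0005 0.0002
```

Emit:
jog_arm(
  dr=[
    [0,0,-0.064],
    [0,0,-0.064],
    [0,0,-0.064],
    [0,0,-0.064],
    [0,0,-0.064],
    [0,0,-0.064],
    [0,0,-0.064],
    [0,0,-0.064],
    [0,0,-0.064],
    [0,0,-0.064],
  ],
  slide=[
    [0.028,-0.019,0],
    [0.029,-0.017,0],
    [0.03,-0.015,0],
    [0.031,-0.013,0],
    [0.032,-0.011,0],
    [0.033,-0.009,0],
    [0.033,-0.007,0],
    [0.033,-0.005,0],
    [0.034,-0.002,0],
    [0.034,0,0],
  ],
  gripper=[-0.4,-0.4,-0.4,-0.4,-0.4,-0.4,-0.4,-0.4,-0.4,-0.4],
)

```text
time_s: 16.85
position: [0.5229, 0.1242, 0.1808]
tool_rot: [[0.048, 0.999, -0.003], [0.999, -0.048, -0.0], [-0.0, -0.003, -1.0]]
ft_force: [0.3, 0.3, -1.5]
grip_width: 0.0386
```

Bore sits at tool (+0.3,+0.6 mm), diameter measured 22.3–22.5 mm. Settle and align.

```bash
python3 -c "
from h import *
go([.5243,.1226,.16],86.95)"
```

```text
t 16.85 p [0.5229 0.1242 0.1808] jawyaw 87.23 tilt [-0.0026 -0.0001] q [  0.7  23.7  82.1  -0.   74.3 -86.5] F [ 0.3  0.3 -1.5] T [ 0.01 -0.01 -0.01] w 0.0386
slide(now axes) [-0.0015  0.0015  0.0208] slide(goal axes) [-0.0015  0.0015  0.0208] rotvec [-0.0026  0.0002  0.005 ]
```

Emit:
jog_arm(
  dr=[
    [0,0,0],
    [0,0,0],
    [0,0,0],
    [0,0,0],
    [0,0,0],
    [0,0,0],
    [0,0,0],
    [0,0,0],
    [0,0,0],
    [0,0,0],
  ],
  slide=[
    [0,0,0],
    [0,0,0],
    [0,0,0],
    [0,0,0],
    [0,0,0],
    [0,0,0],
    [0,0,0],
    [0,0,0],
    [0,0,0],
    [0,0,0],
  ],
  gripper=[-0.4,-0.4,-0.4,-0.4,-0.4,-0.4,-0.4,-0.4,-0.4,-0.4],
)

```text
time_s: 17.85
position: [0.5235, 0.1228, 0.1823]
tool_rot: [[0.051, 0.999, -0.0], [0.999, -0.051, 0.0], [0.0, -0.0, -1.0]]
ft_force: [0.2, -0.1, -2.7]
grip_width: 0.0388
```

```bash
python3 -c "
from h import *
go([.5243,.1226,.16],86.95);d=snap('wrist','w14')
i=d['pixels'][140:330,140:360];cv2.imwrite('pics/w14z.png',cv2.resize(np.clip(i*1.3,0,255).astype(np.uint8),None,fx=3,fy=3,interpolation=2))"
```

```text
t 17.85 p [0.5235 0.1228 0.1823] jawyaw 87.09 tilt [-0.  0.] q [  0.6  23.6  82.1   0.   74.4 -86.5] F [ 0.2 -0.1 -2.7] T [-0.02 -0.   -0.01] w 0.0388
slide(now axes) [-0.0002  0.0008  0.0223] slide(goal axes) [-0.0002  0.0008  0.0223] rotvec [-0.     -0.      0.0024]
```

View pics/w14z.png

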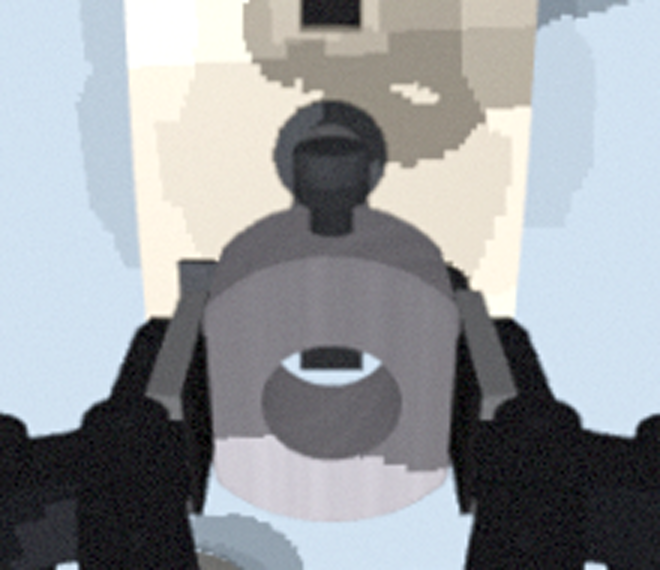

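Screw points straight at the slot. Descend to just over/into the taper.

Emit:
jog_arm(
  dr=[
    [0,0,0.002],
    [0,0,0],
    [0,0,0],
    [0,0,0],
    [0,0,0],
    [0,0,0],
    [0,0,0],
    [0,0,0],
    [0,0,0],
    [0,0,0],
  ],
  slide=[
    [0,0.001,0.01],
    [0,0,0.01],
    [0,0,0.01],
    [0,0,0.006],
    [0,0,0.002],
    [0,0,0.002],
    [0,0,0.002],
    [0,0,0],
    [0,0,0],
    [0,0,0],
  ],
  gripper=[-0.4,-0.4,-0.4,-0.4,-0.4,-0.4,-0.4,-0.4,-0.4,-0.4],
)

```text
time_s: 18.9
position: [0.5246, 0.1227, 0.1405]
tool_rot: [[0.053, 0.999, 0.0], [0.999, -0.053, -0.0], [0.0, 0.0, -1.0]]
ft_force: [-0.2, -0.1, -2.2]
grip_width: 0.0391
```

```bash
python3 -c "
from h import *
go([.5243,.1226,.1187],86.95)
d=snap('wrist','w15');i=d['pixels'][140:330,140:360];cv2.imwrite('pics/w15z.png',cv2.resize(np.clip(i*1.3,0,255).astype(np.uint8),None,fx=3,fy=3,interpolation=2))"
```

```text
t 18.9 p [0.5246 0.1227 0.1405] jawyaw 86.97 tilt [ 0.0004 -0.    ] q [  0.6  26.2  85.4  -0.   68.4 -86.4] F [-0.2 -0.1 -2.2] T [-0.02  0.02 -0.01] w 0.0391
slide(now axes) [-0.0002 -0.0003  0.0218] slide(goal axes) [-0.0002 -0.0003  0.0218] rotvec [ 0.0004 -0.      0.0004]
```

View pics/w15z.png

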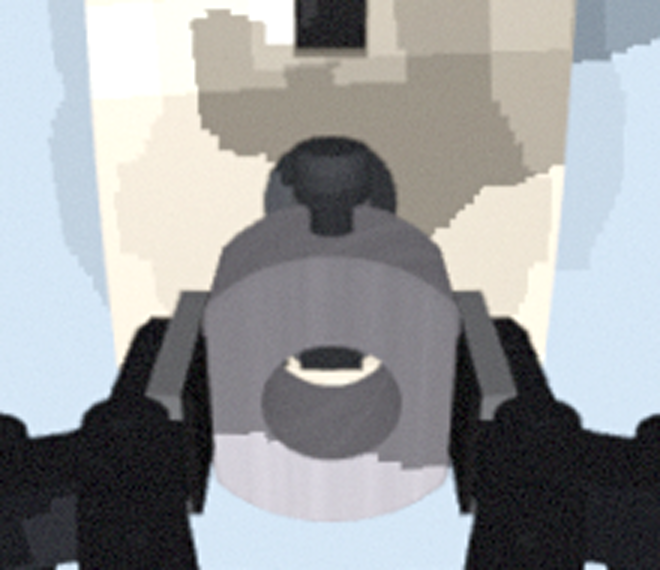

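No contact force (−2.2 N is the collar's weight). Continue gently.

Emit:
jog_arm(
  dr=[
    [0,0,0],
    [0,0,0],
    [0,0,0],
    [0,0,0],
    [0,0,0],
    [0,0,0],
    [0,0,0],
    [0,0,0],
    [0,0,0],
    [0,0,0],
  ],
  slide=[
    [0,0,0.001],
    [0,0,0.001],
    [0,0,0.001],
    [0,0,0.001],
    [0,0,0.001],
    [0,0,0.001],
    [0,0,0.001],
    [0,0,0.001],
    [0,0,0],
    [0,0,0],
  ],
  gripper=[-0.4,-0.4,-0.4,-0.4,-0.4,-0.4,-0.4,-0.4,-0.4,-0.4],
)

```text
time_s: 19.95
position: [0.5245, 0.1228, 0.1323]
tool_rot: [[0.053, 0.999, -0.0], [0.999, -0.053, 0.0], [0.0, -0.0, -1.0]]
ft_force: [-0.2, 0.1, -2.7]
grip_width: 0.0386
```

```bash
python3 -c "
from h import *
go([.5243,.1226,.1187],86.95)
d=snap('wrist','w16');i=d['pixels'][140:330,140:360];cv2.imwrite('pics/w16z.png',cv2.resize(np.clip(i*1.3,0,255).astype(np.uint8),None,fx=3,fy=3,interpolation=2))"
```

```text
t 19.95 p [0.5245 0.1228 0.1323] jawyaw 86.98 tilt [-0.0001  0.    ] q [  0.6  26.8  86.    0.   67.2 -86.4] F [-0.2  0.1 -2.7] T [-0.01  0.01  0.02] w 0.0386
slide(now axes) [-0.0002 -0.0002  0.0136] slide(goal axes) [-0.0002 -0.0002  0.0136] rotvec [-0.0001 -0.      0.0005]
```

View pics/w16z.png

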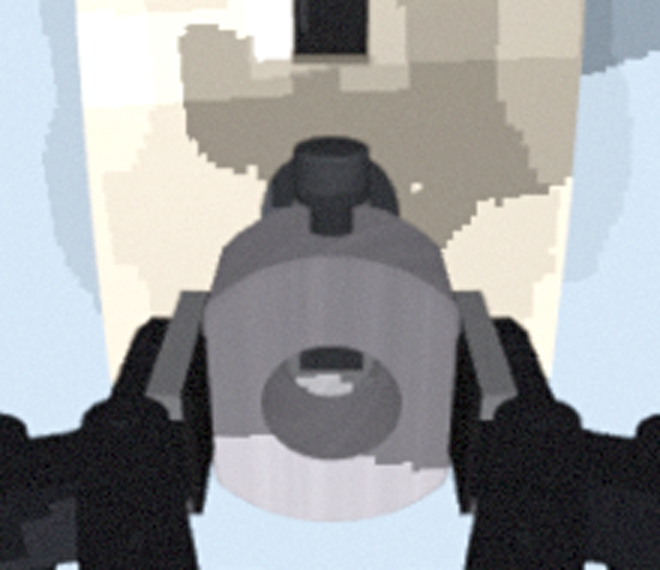

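Spindle tip is now in the bore (330,383), no force. Continue 11 mm.

Emit:
jog_arm(
  dr=[
    [0,0,0],
    [0,0,0],
    [0,0,0],
    [0,0,0],
    [0,0,0],
    [0,0,0],
    [0,0,0],
    [0,0,0],
    [0,0,0],
    [0,0,0],
  ],
  slide=[
    [0,0,0.001],
    [0,0,0.001],
    [0,0,0.0015],
    [0,0,0.0015],
    [0,0,0.0015],
    [0,0,0.0015],
    [0,0,0.0015],
    [0,0,0.0015],
    [0,0,0],
    [0,0,0],
  ],
  gripper=[-0.4,-0.4,-0.4,-0.4,-0.4,-0.4,-0.4,-0.4,-0.4,-0.4],
)

```text
time_s: 21.0
position: [0.5246, 0.1227, 0.1213]
tool_rot: [[0.053, 0.999, -0.0], [0.999, -0.053, -0.0], [-0.0, -0.0, -1.0]]
ft_force: [0.2, 0.9, -2.4]
grip_width: 0.0387
```

```bash
python3 -c "
from h import *
go([.5243,.1226,.1187],86.95)
d=snap('wrist','w17');i=d['pixels'][140:330,140:360];cv2.imwrite('pics/w17z.png',cv2.resize(np.clip(i*1.3,0,255).astype(np.uint8),None,fx=3,fy=3,interpolation=2))"
```

```text
t 21.0 p [0.5246 0.1227 0.1213] jawyaw 86.97 tilt [-0. -0.] q [  0.6  27.6  86.8  -0.   65.7 -86.4] F [ 0.2  0.9 -2.4] T [ 0.01 -0.02 -0.03] w 0.0387
slide(now axes) [-0.0002 -0.0002  0.0026] slide(goal axes) [-0.0002 -0.0002  0.0026] rotvec [-0.      0.      0.0004]
```

View pics/w17z.png

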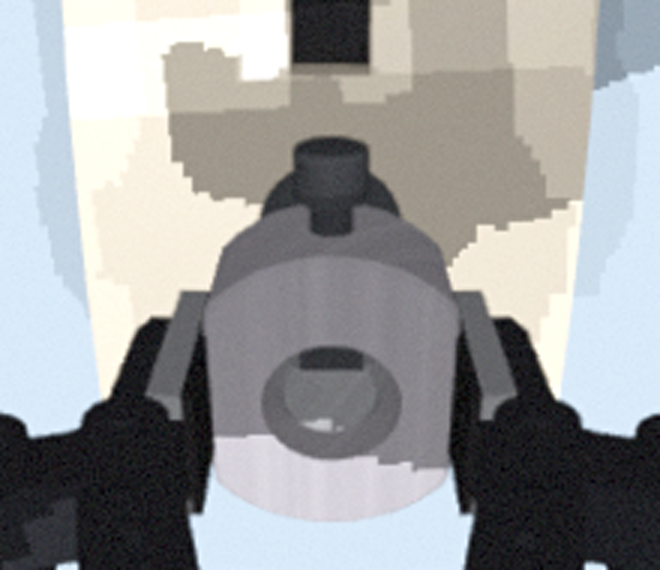

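Free fit. Last 2.6 mm.

Emit:
jog_arm(
  dr=[
    [0,0,0],
    [0,0,0],
    [0,0,0],
    [0,0,0],
    [0,0,0],
    [0,0,0],
    [0,0,0],
    [0,0,0],
    [0,0,0],
    [0,0,0],
  ],
  slide=[
    [0,0,0.001],
    [0,0,0.001],
    [0,0,0.0006],
    [0,0,0],
    [0,0,0],
    [0,0,0],
    [0,0,0],
    [0,0,0],
    [0,0,0],
    [0,0,0],
  ],
  gripper=[-0.4,-0.4,-0.4,-0.4,-0.4,-0.4,-0.4,-0.4,-0.4,-0.4],
)

```text
time_s: 22.05
position: [0.5245, 0.1228, 0.1187]
tool_rot: [[0.053, 0.999, 0.0], [0.999, -0.053, -0.0], [-0.0, 0.0, -1.0]]
ft_force: [-1.3, -1.1, -1.5]
grip_width: 0.0388
```

```bash
python3 -c "
from h import *
go([.5243,.1226,.1187],86.95)
d=snap('wrist','w18');i=d['pixels'][220:320,190:310];cv2.imwrite('pics/w18z.png',cv2.resize(np.clip(i*1.6,0,255).astype(np.uint8),None,fx=6,fy=6,interpolation=2))
S=snap('scene','s18');p=proj(S,np.array([.525,.123,.12]));x,y=map(int,p);cv2.imwrite('pics/s18z.png',cv2.resize(S['pixels'][y-50:y+50,x-60:x+60],None,fx=6,fy=6,interpolation=2))"
```

```text
t 22.05 p [0.5245 0.1228 0.1187] jawyaw 86.97 tilt [ 0. -0.] q [  0.6  27.8  87.   -0.   65.3 -86.4] F [-1.3 -1.1 -1.5] T [ 0.01 -0.03  0.04] w 0.0388
slide(now axes) [-0.0002 -0.0002  0.    ] slide(goal axes) [-0.0002 -0.0002  0.    ] rotvec [0.     0.     0.0004]
```

View pics/w18z.png

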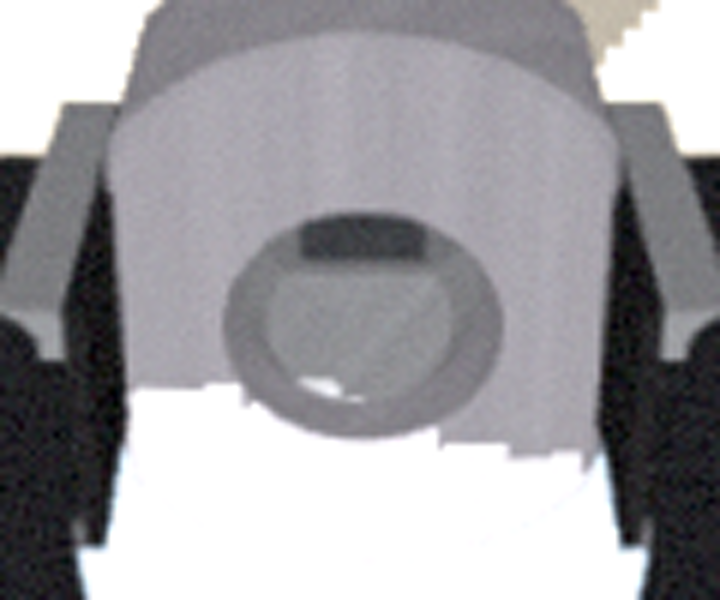

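View pics/s18z.png

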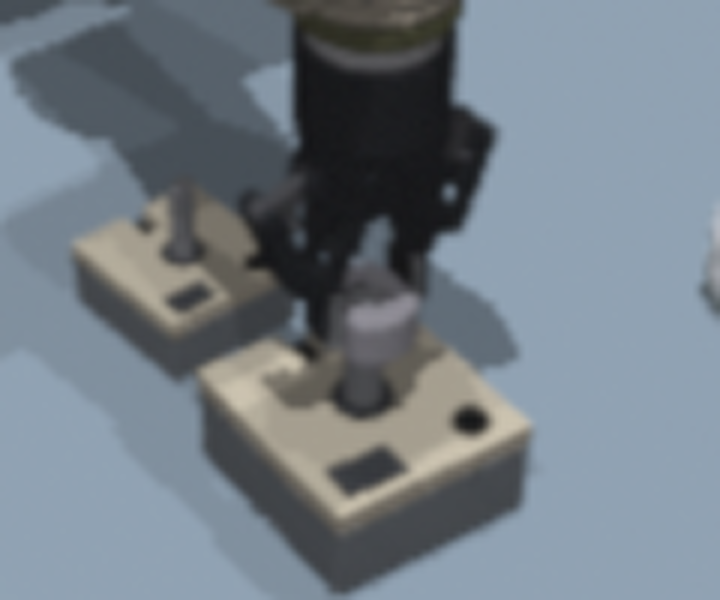

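The spindle end's cut edge (row ~272) runs parallel to the pad (row ~260). The disc centre (361,325) coincides with the bore centre (363,325), so the collar looks flush and centred. The scene view shows it well clear of the housing. Handing in.

```bash
python3 -c "
from h import *
st();T=snap('top','t19');print(env.close_job())"
```

```text
t 22.15 p [0.5246 0.1228 0.1187] jawyaw 86.97 tilt [0. 0.] q [  0.6  27.8  87.    0.   65.3 -86.4] F [-0.2  0.6 -2.7] T [0.03 0.   0.03] w 0.039
the job is handed in; nothing more can be done
None
```

The job is done and handed in at 22 s: the collar is on the spindle, flush with its end, and still gripped.

**Spindle:** I found the flat facing about 112° in the world frame from the wrist image. Closing the jaws confirmed it: they read 14.4 mm, the sensor sitting a little under the nominal 15. I turned the spindle about +65° so the flat faced the slot, with the drive measured at −3.0°. After letting go, the wrist picture showed the flat facing the slot.

**Collar:** I gripped the smaller collar on its wrench flats and slid it down to tool height 0.1187 m, which puts its underside at 0.106 m and its top at 0.130 m. It met no resistance; the force stayed at about the collar's weight.

**Last checks:**
- **Angle:** jaw yaw was 86.97° against a target of 86.95°, and the flat's edge ran parallel to the collar's pad.
- **Centring and flushness:** the spindle end sat centred in the bore and looked flush. The picture can only tell flushness to about 1 mm.
- **Clearance:** the collar's underside is 46 mm above the housing. The arm kept well away from the cup, dishes and jar, but I took no final close-up of them.

**Readings that disagreed:**
- The first triangulated collar height was wrong, 39 mm instead of 24 mm, because the two camera positions were nearly the same. A lower view then matched 24 mm.
- The spindle tip triangulated 2.5 to 4.5 mm below its stated height, so I used the stated 130 mm.

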